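Hold a sample cell down in the photometer's light path

ROBOT

A 6-joint arm with a two-finger parallel gripper is mounted at the origin on a cart in front of the work surface, level with it; the furniture and walls round the work are solid. World frame = base frame: x ahead of the robot, y to its left, z up, the work surface at z = 0. Lengths are in m, angles in rad, forces in N, time in s.
With the tool pointing down it reaches from about 0.35 to 0.775 m from the base axis. Payload 5.5 kg.
Tool frame: the origin (TCP) lies between the finger pads; the fingertips stand 17 mm ahead of it and the grasp point (between the pads) lies 2 mm behind it (env.finger_overhang is the distance from the TCP to the fingertips, in m); z points along the fingers, y is the direction in which the jaws open and shut (so a half turn about z gives the same grasp; the last joint's range is limited). The gripper opens to 85 mm and grips with 20 to 120 N. Pads are 22 mm wide; open, the fingers measure 114 mm over their backs; the gripper's body (76 mm by 85 mm) begins 54 mm behind the grasp point. The pads swing forward as they close: fully open they stand 13 mm farther back than shut.
Start: joints at [-1.384, 0.313, 0.046, 1.304, 0, 1.431], TCP at [0.185, -0.545, 0.248] pointing down, gripper open.
Joint ranges: [-2.76, 2.76], [-0.86, 1.69], [-1.03, 1.26], [-2.2, 2.34], [-1.47, 1.5], [-3.14, 3.14]. Speed limits (rad/s): [2.57, 2.57, 3.14, 3.14, 3.14, 3.14].

INTERFACE

Orientations are given as a unit quaternion [w, x, y, z].
In Python, from workcell import env gives the robot as it stands. The module is installed in compiled form; this text tells all that it offers.
- The arm moves only by the tool arm_command, never from a script. Its argument "moves" is a list of rows, each a list of 5 numbers: the closure, from 0 (fully open) to 1 (shut), then the shift along the tool's x, y, z in mm, then the turn about the tool's z in rad. In form: [[fingers, dx, dy, dz, turn], ...]. A call has 1 to 12 rows; each row is the pose to reach, as a shift and turn from the pose commanded when the call began, along the tool's axes at that moment; what a row does not reach only later rows make up. A row lasts 1/10 s, in which the tool goes at most 50 mm and 8.59 degrees, less where a joint would pass 70% of its speed; a pose out of reach is approached as far as the arm can. A call with a gripper value outside its range is refused whole. The fingers move at their own pace and stop on an object; "squeeze" is the grip in N (left out, the last holds). Time passes only in rows, so rows that repeat a pose let the fingers close. It gives the time, the measured TCP pose, the force and the opening at its end, in the units of the state.
- env.get_state(): the state, without advancing time (a new reading comes with each control period).
- env.read_camera(name): name is "scene" or "side" or "wrist"; returns (picture, depth): 420x560x3 uint8, blue, green, red; 420x560 float32, m along the optical axis (not along the pixel's ray), 0 where there is no reading.
- env.get_calibration(name): a dict with "fx", "fy", "cx", "cy" (pixels), "pose" (4x4, takes a point from camera to world coordinates). Camera axes: x right, y down, z forward; pixel columns grow to the right and rows downward; lengths in m; the calibration is good to about 2 mm. A picture is of the moment at which its call begins: read the wrist's pose just before it. get_calibration takes no time and is no camera call; for the wrist camera it gives the pose at the moment of the call.
- env.hand_in(): hands the job in, once; it reports no verdict.
The state is a dict: "clock": time; "joint_pos": joint angles; "qvel": joint speeds; "tau": joint torques, N m; "tcp_pos": TCP position; "orientation": TCP orientation; "wrist_force": force on the tool from outside, world axes, zero at the start; "ft_torque": the same for the moment, N m; "finger_gap": finger opening in m.
Only numpy, scipy, OpenCV 4.12 (cv2) and the standard library are available. Lean on these libraries where they do the work, as an engineer would, in place of code of your own. Each camera call takes 0.05 s, during which the arm holds its last target. There are 200 camera calls.

TASK

Take a reading on the open photometer: lift the flat cover off its cell well, lay it flat in the empty oblong compartment of the accessory tray and let it go. Then take the long glass cell from the rack by its two broad frosted faces only, fingers never on its clear end windows, lower it upright into the well and press it down against the spring until it is fully home in the light path. Finish while still gripping it and holding it down there; leave the two short cells and everything else alone.

Things in the scene. Friction and masses are not known exactly. Their poses are not given: they have to be found in the camera images.
- well (a point): Centre of the mouth of the cell well, in the deck (56 mm up) of the black block of the photometer (fixed, 84 x 200 mm, 70 mm high). z up, y along the light beam. Well 24.5 mm (y) x 14.5 mm (x), with a 4 mm lead-in chamfer; a cell fully home has its bottom 22 mm below the deck. A bezel 4 mm high, 70 (y) x 50 mm inside, rings the deck; lamp (+y) and detector (-y) stand beyond it.
- occluder (a joint): Spring-loaded shutter in the well (m): 0 = up, its top 12 mm below the deck, blocking the beam; 0.010 = pushed down to its stop by a cell, beam free. It yields at about 2 N, needs about 3 N at the stop and rises again, lifting the cell, when not held down.
- cover_rib (a point): Centre of the finger rib of the loose aluminium cover that closes the well at the start, lying on the deck within the bezel. Plate 46 (x) x 66 (y) x 5 mm; upright rib 10 mm thick (x), 34 mm long (y), from 5 to 21.5 mm above the plate's underside; this point is 13 mm above the underside. About 60 g. z up.
- cover_base (a point): Centre of the underside of the cover, same axes as cover_rib.
- cover: The cover as a whole (see cover_rib); origin at the centre of its underside.
- compartment (a point): Centre of the floor (3 mm up) of the tray's empty oblong compartment, 52 (x) x 72 mm (y) inside, walls 5 mm above that floor. z up; the cover's y belongs along this y, either way round. Grey tray 104 x 128 mm, 8 mm high, fixed, left or right of the photometer; its other compartments hold a brush and a spatula (up to 15 mm high) and spare lids.
- long_cell_mid (a point): Centre of the long glass cell, 22.5 mm above its bottom. 12.5 (x) x 22.5 (y) x 45 mm, plus a lid to 48 mm; 25 g. The broad faces (+x, -x) are frosted, the narrow ends (+y, -y) are the clear windows. Stands in any of the rack's slots, bottom 8 mm up. Fits the well either way round, y along the well's y. Home, its lower 22 mm are in the well: keep fingertips over 23 mm above its bottom.
- long_cell: The long cell as a whole; origin at the centre of its bottom, axes as long_cell_mid.
- long_cell_windows: The two clear windows of the long cell, the 12.5 mm wide end faces at +y and -y; origin at the centre of the cell's bottom.
- rack: Grey plastic rack, 46 (x) x 152 (y) mm, 26 mm high, fixed, left or right of the photometer; origin under its centre, z up. Three slots in a line along y at -46, 0 and +46 mm, 18 mm deep, 15.5 (x) x 25.5 mm (y); the cells stand in them with their y along the rack's y.
- short_cell_a_mid (a point): Centre of a short cell, 12.5 x 12.5 x 45 mm with lid, in another slot of the rack. Leave it there.
- short_cell_b_mid (a point): Centre of the other short cell, as short_cell_a. Leave it there.
- tablet: Tablet computer with a blue frame, about 250 mm wide, leaning back on its stand at the rear left of the photometer, fixed; its upper edge is 170 mm above the worktop. Origin near the middle of its foot. Carry things over or in front of it.
- timer: White countdown timer, 62 x 62 x 19 mm, on the worktop behind the photometer; origin at the centre of its underside. Leave it.
- vial: Sample vial with a black cap, 30 mm diameter, 50 mm high, behind the photometer; origin at the centre of its underside. Leave it.
- marker: Marker pen 15 x 124 x 14 mm lying to the right; origin at the centre of its underside. Leave it.

How it is judged:
By the outcome, as a careful person would: the job done as asked, in the order asked, and still so for the second after the job is handed in, while the arm keeps its last pose, push and grip.
It also fails if it takes over 58 s, if anything falls off the work surface, if the arm or the gripper's body presses on something with over 40 N, if the wrist force passes 120 N, or if a joint passes its speed limit or range.

## Working session

There is one attempt and no reset: what is moved stays moved. The work goes in short steps, Python scripts to look and compute and a tool call to move; the robot and the scene stay as the last step left them, time stands still between calls to the robot, and variables do not carry over. Pictures are saved under pics/ and viewed, about 8 in all and at most 12, crops included, and the job is handed in when it is done.

Besides the shell and the picture viewer there is one more tool, called after "Call:" as name([rows], argument=value, ...), one row to a line, values as JSON. arm_command: Moves the arm, as the interface text tells. Its arguments: {"type":"object","properties":{"moves":{"type":"array","items":{"type":"array","items":{"type":"number"}}},"squeeze":{"type":"number"}},"required":["moves"]}

```bash
mkdir -p pics && cat > h.py <<'E'
import numpy as np, cv2
from workcell import env
def grab(name):
    c=env.get_calibration(name); im,d=env.read_camera(name); return im,d,c
def pts(d,c):
    v,u=np.indices(d.shape); P=np.stack([(u-c['cx'])/c['fx']*d,(v-c['cy'])/c['fy']*d,d],-1)
    T=np.array(c['pose']); W=P@T[:3,:3].T+T[:3,3]; W[d==0]=np.nan; return W
def ray(u,v,z,c):
    T=np.array(c['pose']); r=T[:3,:3]@np.array([(u-c['cx'])/c['fx'],(v-c['cy'])/c['fy'],1]); o=T[:3,3]
    return o+r*(z-o[2])/r[2]
E
python3 - <<'E'
from h import *
for n in ["scene","side"]:
    im,d,c=grab(n); cv2.imwrite(f'pics/{n}0.png',im); np.savez(f'{n}0.npz',im=im,d=d,**c)
    print(n,np.round(c['pose'],3).tolist(),c['fx'],c['cx'],c['cy'])
s=env.get_state();print(s['clock'],s['tcp_pos'],s['orientation'],s['finger_gap'],env.finger_overhang)
print(np.round(env.get_calibration('wrist')['pose'],3).tolist())
E
```

```text
scene [[-0.847, -0.2, 0.492, -0.149], [-0.531, 0.337, -0.777, 1.025], [-0.011, -0.92, -0.392, 0.61], [0.0, 0.0, 0.0, 1.0]] 486.60603816047757 279.41038675936204 203.09097437542175
side [[0.914, -0.178, 0.364, -0.003], [-0.406, -0.388, 0.828, -1.313], [-0.006, -0.904, -0.427, 0.712], [0.0, 0.0, 0.0, 1.0]] 508.54102360063985 272.00640672282407 206.5413987535314
0.1 [ 0.18450231 -0.54414958  0.24751167] [-8.00158318e-04  9.86675885e-01  1.62696209e-01 -2.46563409e-05] 0.08528298360283071 0.017
[[0.322, -0.895, -0.31, 0.264], [-0.947, -0.305, -0.103, -0.517], [-0.002, 0.327, -0.945, 0.372], [0.0, 0.0, 0.0, 1.0]]
```

View pics/scene0.png

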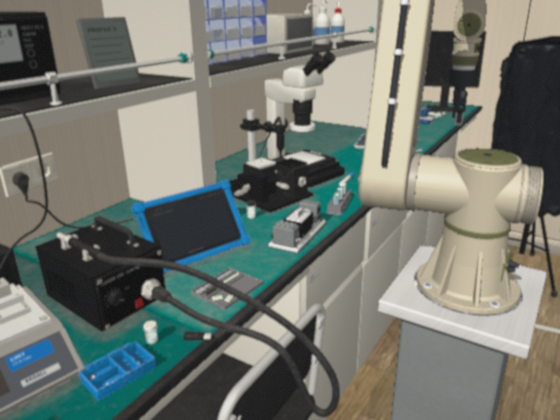

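View pics/side0.png

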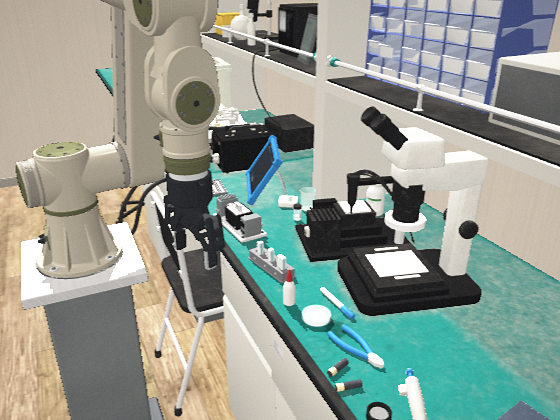

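Scene view: tray at about (228,287), photometer at (298,228), rack at (340,197). Side view: photometer at (240,218), rack at (272,262).

```bash
python3 - <<'E'
from h import *
for n,L in [("scene",[(228,287),(205,287),(250,285),(230,275),(225,300),(298,228),(283,240),(315,210),(297,235),(340,197)]),("side",[(240,218),(228,215),(252,225),(272,262),(253,250),(262,252),(284,266),(293,278)])]:
    f=np.load(n+'0.npz'); W=pts(f['d'],f)
    for u,v in L: print(n,u,v,np.round(W[v,u],3))
for n,(a,b,cc,dd) in {"scene":(180,170,370,310),"side":(200,170,310,310)}.items():
    im=cv2.imread(f'pics/{n}0.png')[b:dd,a:cc]; cv2.imwrite(f'pics/{n}0c.png',cv2.resize(im,None,fx=4,fy=4,interpolation=cv2.INTER_CUBIC))
E
```

```text
scene 228 287 [0.346 0.426 0.113]
scene 205 287 [0.499 0.321 0.004]
scene 250 285 [ 0.42   0.257 -0.   ]
scene 230 275 [0.48  0.253 0.005]
scene 225 300 [0.428 0.339 0.004]
scene 298 228 [0.418 0.041 0.055]
scene 283 240 [0.441 0.078 0.03 ]
scene 315 210 [ 0.436 -0.086  0.054]
scene 297 235 [0.415 0.05  0.04 ]
scene 340 197 [ 0.443 -0.264  0.029]
side 240 218 [ 0.446 -0.06   0.048]
side 228 215 [ 0.428 -0.006  0.037]
side 252 225 [ 0.461 -0.116  0.049]
side 272 262 [ 0.445 -0.294  0.029]
side 253 250 [ 0.424 -0.216  0.029]
side 262 252 [ 0.442 -0.234  0.027]
side 284 266 [ 0.462 -0.329  0.033]
side 293 278 [ 0.482 -0.341 -0.001]
```

View pics/scene0c.png

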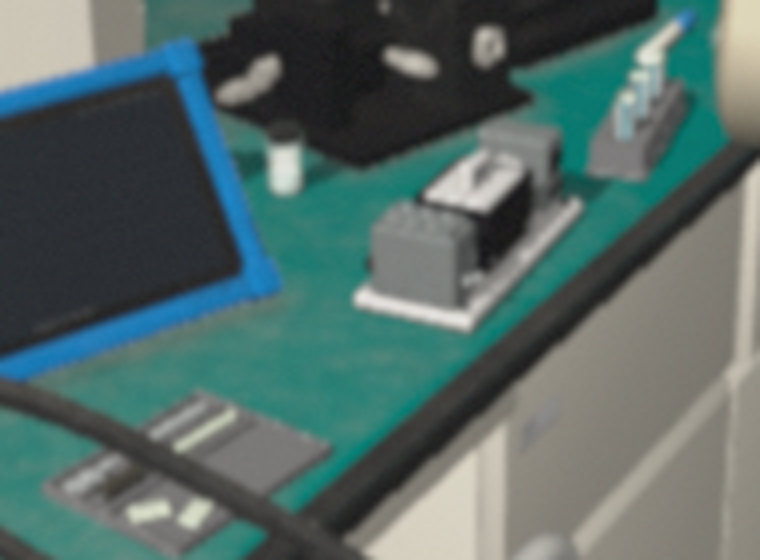

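Call:
arm_command([
  [0,391,-389,0,-1.244],
  [0,391,-389,0,-1.244],
  [0,391,-389,0,-1.244],
  [0,391,-389,0,-1.244],
  [0,391,-389,0,-1.244],
  [0,391,-389,0,-1.244],
  [0,391,-389,0,-1.244],
  [0,391,-389,0,-1.244],
  [0,391,-389,0,-1.244],
  [0,391,-389,0,-1.244],
  [0,391,-389,0,-1.244],
  [0,391,-389,0,-1.244],
])

```text
clock: 1.3
tcp_pos: [0.4313, -0.0455, 0.248]
orientation: [-0.0, 0.704, 0.71, 0.001]
wrist_force: [0.4, -0.6, -1.0]
finger_gap: 0.0852
```

Call:
arm_command([
  [0,0,0,0,0],
  [0,0,0,0,0],
  [0,0,0,0,0],
])

```text
clock: 1.6
tcp_pos: [0.4295, -0.0519, 0.2481]
orientation: [-0.0, 0.708, 0.706, -0.0]
wrist_force: [0.2, 0.1, 0.0]
finger_gap: 0.0854
```

```bash
python3 - <<'E'
from h import *
im,d,c=grab('wrist'); cv2.imwrite('pics/w1.png',im); np.savez('w1.npz',im=im,d=d,**c)
s=env.get_state(); print(s['clock'],s['tcp_pos'],s['orientation'],s['joint_pos'])
E
```

```text
1.65 [ 0.42956371 -0.05205192  0.24819323] [-4.55008416e-05  7.08162010e-01  7.06049954e-01 -1.67286494e-04] [-3.06369353e-01  3.82100935e-02 -2.90144136e-01  1.24267745e+00
 -2.54618980e-04  1.26741390e+00]
```

View pics/w1.png

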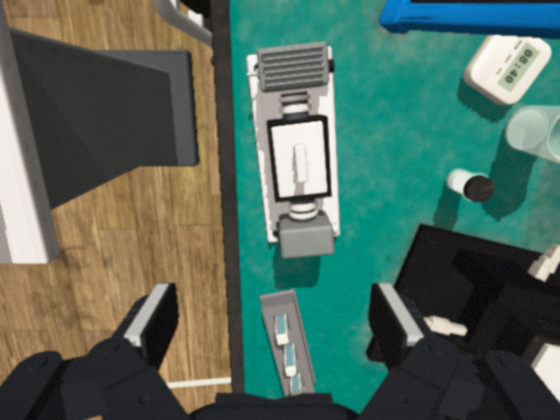

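The wrist view shows the cover within the black deck at about (300,160) with its rib at (301,162), and the rack with three cells at the bottom, about (290,345).

```bash
python3 - <<'E'
from h import *
f=np.load('w1.npz'); im=f['im']; g=cv2.cvtColor(im,cv2.COLOR_BGR2GRAY)
m=(g>130).astype(np.uint8); n,l,st,ce=cv2.connectedComponentsWithStats(m,connectivity=4)
k=l[175,285]; print(st[k])
b=(l==k).astype(np.uint8); cs,_=cv2.findContours(b,0,1); C=max(cs,key=cv2.contourArea)
W=np.array([ray(u,v,.061,f)[:2] for u,v in C[:,0]],np.float32)
print('cover',cv2.minAreaRect(W*1000))
# deck: dark region around
mk=(g<60).astype(np.uint8); n,l2,st2,_=cv2.connectedComponentsWithStats(mk); kk=l2[130,270] or l2[150,272]; print(st2[kk])
C2=max(cv2.findContours((l2==kk).astype(np.uint8),0,1)[0],key=cv2.contourArea)
W2=np.array([ray(u,v,.06,f)[:2] for u,v in C2[:,0]],np.float32); print('deck',cv2.minAreaRect(W2*1000))
P=pts(f['d'],f)
for u,v in [(301,155),(301,170),(285,175),(274,150)]: print(u,v,np.round(P[v,u],4))
r=(P[...,2]>.070)&(P[...,2]<.085)&b.astype(bool)
print('rib depth',r.sum(),cv2.minAreaRect((P[r][:,:2]*1000).astype(np.float32)))
c=cv2.resize(im[80:290,230:350],None,fx=4.5,fy=4.5,interpolation=cv2.INTER_CUBIC)
cv2.imwrite('pics/w1c.png',np.hstack([c[:600],c[-600:]])[:, :800])
E
```

```text
[ 271  121   56   76 3574]
cover ((454.0022888183594, -19.851516723632812), (46.26435470581055, 66.51908874511719), 6.622844219207764)
[268 115  63  88 914]
deck ((454.0593566894531, -19.67791748046875), (53.1997184753418, 82.28398895263672), 5.864226341247559)
301 155 [ 0.4537 -0.0125  0.0783]
301 170 [ 0.4542 -0.026   0.077 ]
285 175 [ 0.4407 -0.0344  0.0588]
274 150 [ 0.4303 -0.0109  0.0585]
rib depth 445 ((454.4853820800781, -20.85586929321289), (10.751069068908691, 34.09273910522461), 6.3609113693237305)
```

Call:
arm_command([
  [0,31.6,24.6,30,-0.115],
  [0,31.6,24.6,70,-0.115],
  [0,31.6,24.6,110,-0.115],
  [0,31.6,24.6,140,-0.115],
  [0,31.6,24.6,150,-0.115],
  [0,31.6,24.6,150,-0.115],
  [0,31.6,24.6,150,-0.115],
])

```text
clock: 2.35
tcp_pos: [0.4555, -0.02, 0.0995]
orientation: [0.001, 0.666, 0.746, 0.0]
wrist_force: [1.1, 0.5, -0.4]
finger_gap: 0.0853
```

```bash
python3 - <<'E'
from h import *
im,d,c=grab('wrist'); cv2.imwrite('pics/w2.png',im)
s=env.get_state(); print(s['clock'],s['tcp_pos'],s['orientation'],s['wrist_force'])
E
```

```text
2.4 [ 0.45599587 -0.01989992  0.09995672] [1.31379671e-03 6.65701123e-01 7.46216978e-01 7.14613417e-04] [ 0.27261299 -0.7079889   0.12032505]
```

View pics/w2.png

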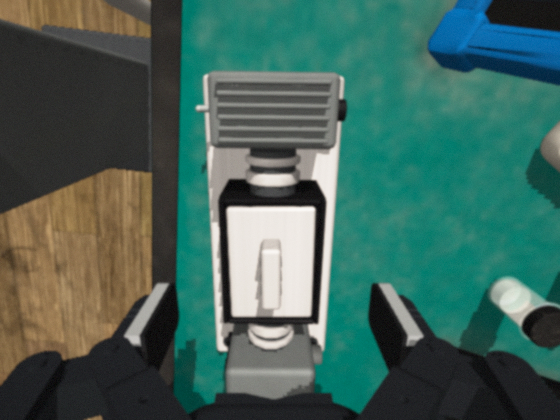

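The rib at (270,275) lies midway between the fingers and parallel to the pads. Going down and gripping.

Call:
arm_command([
  [0,-0.5,-1.5,10,0],
  [0,-0.5,-1.5,20,0],
  [0,-0.5,-1.5,20,0],
  [1,-0.5,-1.5,20,0],
  [1,-0.5,-1.5,20,0],
  [1,-0.5,-1.5,20,0],
  [1,-0.5,-1.5,20,0],
  [1,-0.5,-1.5,20,0],
  [1,-0.5,-1.5,20,0],
  [1,-0.5,-1.5,20,0],
], squeeze=35)

```text
clock: 3.4
tcp_pos: [0.4535, -0.0198, 0.0785]
orientation: [0.0, 0.665, 0.747, 0.0]
wrist_force: [-1.1, -0.1, 2.4]
finger_gap: 0.0085
```

Call:
arm_command([
  [1,0,0,0,0],
  [1,0,0,0,0],
  [1,0,0,-8,0],
  [1,0,0,-16,0],
  [1,0,0,-25,0],
  [1,0,0,-25,0],
])

```text
clock: 4.0
tcp_pos: [0.4541, -0.02, 0.1048]
orientation: [0.001, 0.665, 0.747, 0.001]
wrist_force: [0.5, 0.9, -0.4]
finger_gap: 0.0089
```

```bash
python3 - <<'E'
from h import *
im,d,c=grab('wrist'); cv2.imwrite('pics/w3.png',im); P=pts(d,c)
print([np.round(P[v,u],4).tolist() for u,v in [(240,230),(240,310),(300,230),(300,310)]])
s=env.get_state(); print(s['clock'],s['tcp_pos'],s['wrist_force'],s['finger_gap'])
E
```

```text
[[0.4359, 0.0067, 0.086], [0.4406, -0.0138, 0.1177], [0.4631, 0.0102, 0.0868], [0.4627, -0.007, 0.1238]]
4.05 [ 0.45386415 -0.01991764  0.10418794] [-0.62741466  1.16657186 -0.77187048] 0.008950178474063484
```

View pics/w3.png

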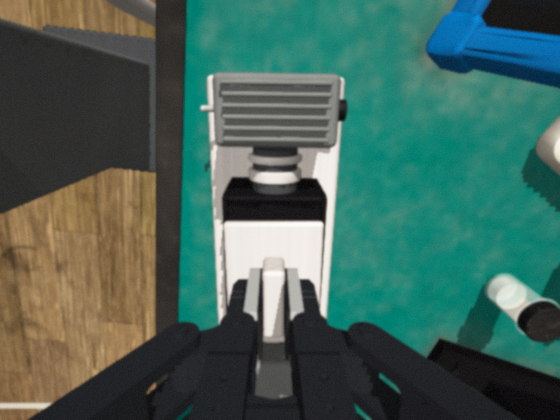

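The cover is held level (plate top at z≈0.087, as expected). Moving towards the tray for a look.

Call:
arm_command([
  [1,0,0,-40,0],
  [1,0,0,-80,0],
  [1,40,2,-96,0],
  [1,85,3,-96,0],
  [1,130,5,-96,0],
  [1,160,6,-96,0],
  [1,170,6,-96,0],
  [1,170,6,-96,0],
  [1,170,6,-96,0],
  [1,170,6,-96,0],
])

```text
clock: 5.05
tcp_pos: [0.4398, 0.1487, 0.1991]
orientation: [0.0, 0.666, 0.746, -0.0]
wrist_force: [-0.3, 0.1, -1.5]
finger_gap: 0.0089
```

```bash
python3 - <<'E'
from h import *
im,d,c=grab('wrist'); cv2.imwrite('pics/w4.png',im); np.savez('w4.npz',im=im,d=d,**c)
s=env.get_state(); print(s['clock'],s['tcp_pos'],s['orientation'],s['finger_gap'])
E
```

```text
5.1 [0.43982027 0.14864856 0.19912961] [ 3.97097344e-05  6.66017470e-01  7.45936106e-01 -2.31482039e-04] 0.00899797682689707
```

View pics/w4.png

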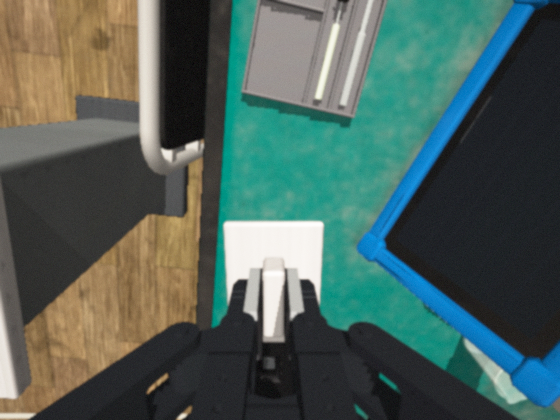

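Top centre shows the tray's empty compartment at about (285,50), turned about 12° clockwise to the tool. The blue tablet is well to the right. Moving a bit further and turning for a clear view.

Call:
arm_command([
  [1,40,5,0,0.1],
  [1,75,8,0,0.217],
  [1,75,8,0,0.217],
  [1,75,8,0,0.217],
  [1,75,8,0,0.217],
  [1,75,8,0,0.217],
])

```text
clock: 5.7
tcp_pos: [0.4391, 0.2241, 0.1992]
orientation: [0.0, 0.743, 0.67, -0.0]
wrist_force: [0.4, -0.3, -1.1]
finger_gap: 0.009
```

```bash
python3 - <<'E'
from h import *
im,d,c=grab('wrist'); cv2.imwrite('pics/w5.png',im); np.savez('w5.npz',im=im,d=d,**c)
s=env.get_state(); print(s['clock'],s['tcp_pos'],s['orientation'],s['finger_gap'])
P=pts(d,c); hi=(P[...,2]>0.03)&(np.indices(d.shape)[0]<200); print(hi.sum(), P[hi].min(0) if hi.any() else '',P[hi].max(0) if hi.any() else '')
E
```

```text
5.75 [0.43912787 0.22420464 0.19928295] [ 1.02455896e-04  7.42690373e-01  6.69634967e-01 -1.04189719e-04] 0.00938638103046405
15099 [0.25435732 0.20864583 0.03000058] [0.65137245 0.39014005 0.09872708]
```

View pics/w5.png

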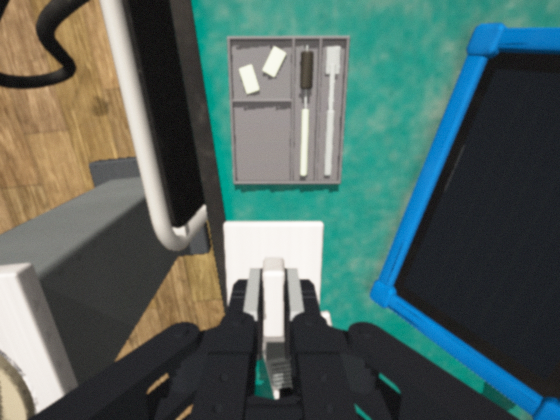

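The tray spans about (230–348, 36–186); the empty compartment is (234–292, 102–181).

```bash
python3 - <<'E'
from h import *
f=np.load('w5.npz'); im=f['im']
hsv=cv2.cvtColor(im,cv2.COLOR_BGR2HSV); m=((hsv[...,1]<70)&(hsv[...,2]<230)).astype(np.uint8); m[:25]=0;m[200:]=0;m[:,:222]=0;m[:,365:]=0
m=cv2.morphologyEx(m,cv2.MORPH_OPEN,np.ones((5,5)))
C=max(cv2.findContours(m,0,1)[0],key=cv2.contourArea); print(cv2.boundingRect(C))
W=lambda C,z:(np.array([ray(u,v,z,f)[:2] for u,v in C[:,0]])*1000).astype(np.float32)
print('tray',cv2.minAreaRect(W(C,.008)))
g=cv2.cvtColor(im,cv2.COLOR_BGR2GRAY)
for v in (115,140,165): print(v,g[v,226:300].tolist())
for u in (250,275): print(u,g[94:190,u].tolist())
P=pts(f['d'],f); print(np.round([P[140,262],P[106,232],P[140,293]],4))
pl=[P[v,u] for u,v in [(245,230),(310,230)]]; print('plate',np.round(pl,4))
E
```

```text
(227, 35, 123, 150)
tray ((458.8639221191406, 294.70458984375), (127.78176879882812, 103.76432037353516), 84.1563720703125)
115 [124, 128, 132, 130, 136, 140, 134, 119, 131, 146, 148, 152, 155, 153, 154, 151, 153, 152, 155, 152, 156, 155, 152, 152, 151, 154, 154, 150, 156, 156, 155, 151, 152, 153, 153, 155, 153, 153, 154, 149, 154, 153, 156, 151, 155, 154, 151, 155, 154, 153, 151, 155, 155, 153, 151, 154, 153, 152, 152, 153, 150, 156, 152, 149, 141, 136, 142, 139, 136, 144, 153, 153, 154, 151]
140 [123, 123, 126, 122, 126, 132, 143, 128, 112, 115, 141, 150, 151, 151, 150, 154, 149, 152, 153, 154, 152, 154, 149, 151, 151, 154, 150, 153, 153, 151, 152, 153, 152, 151, 152, 151, 152, 151, 153, 153, 154, 153, 151, 152, 147, 151, 153, 151, 149, 153, 148, 151, 154, 149, 152, 148, 151, 152, 149, 151, 152, 149, 144, 134, 126, 139, 139, 139, 138, 147, 153, 151, 151, 153]
165 [118, 116, 119, 117, 119, 124, 126, 135, 129, 122, 125, 143, 149, 149, 151, 148, 149, 151, 147, 152, 149, 149, 152, 151, 149, 149, 151, 149, 149, 150, 150, 149, 150, 152, 148, 150, 148, 150, 148, 146, 148, 150, 148, 150, 1
[... 525 characters left out ...]
1, 147, 152, 147, 147, 148, 149, 148, 149, 150, 142, 145, 148, 151, 132, 93, 81, 72, 74, 75, 75]
275 [155, 156, 155, 157, 162, 164, 154, 125, 99, 95, 99, 100, 116, 127, 133, 137, 139, 150, 154, 151, 152, 153, 156, 150, 155, 154, 151, 150, 152, 154, 152, 153, 155, 153, 151, 152, 152, 153, 153, 150, 155, 154, 152, 152, 151, 147, 153, 153, 150, 151, 149, 150, 152, 152, 147, 150, 149, 152, 148, 152, 153, 150, 151, 151, 151, 153, 150, 149, 150, 147, 150, 149, 149, 149, 151, 148, 149, 152, 149, 147, 151, 146, 151, 148, 148, 144, 142, 149, 148, 123, 94, 78, 72, 74, 75, 73]
[[0.4336 0.2742 0.0026]
 [0.4105 0.3071 0.0069]
 [0.4623 0.2719 0.008 ]]
plate [[0.4293 0.2543 0.1815]
 [0.4588 0.2506 0.1799]]
```

```bash
python3 - <<'E'
from h import *
f=np.load('w5.npz'); a=np.deg2rad(-5.84); R=np.array([[np.cos(a),np.sin(a)],[-np.sin(a),np.cos(a)]])
t=lambda u,v,z:np.round(R@(ray(u,v,z,f)[:2]*1000-[458.9,294.7]),1)
for v,l,r in [(115,233,289.5),(140,234,289),(165,235.5,289)]: print('L',t(l,v,.008),'R top',t(r,v,.008),t(r,v,.003))
print('top',t(250,100.8,.008),t(275,100.8,.008),'bot outer',t(250,183,.008),t(275,183,.008))
E
```

```text
L [-48.7  -0.3] R top [ 2.1 -0.3] [ 2.3 -0.5]
L [-48.7 -22.4] R top [  2.  -22.4] [  2.2 -22.9]
L [-48.1 -45.5] R top [  2.3 -45.5] [  2.6 -46.4]
top [-33.2  11.8] [-11.   11.8] bot outer [-34.9 -62.9] [-10.8 -62.9]
```

```bash
python3 - <<'E'
from h import *
f=np.load('w5.npz'); P=pts(f['d'],f)
for u,v in [(115,40),(140,120),(150,180),(172,235),(200,220),(180,120),(270,224),(240,224),(310,224)]: print(u,v,np.round(P[v,u],3))
for u in (245,310): print('front edge cast',ray(u,222,.182,f))
E
```

```text
115 40 [ 0.295  0.382 -0.055]
140 120 [ 0.301  0.303 -0.058]
150 180 [ 0.298  0.236 -0.056]
172 235 [ 0.305  0.162 -0.068]
200 220 [ 0.314  0.141 -0.179]
180 120 [ 0.317  0.295 -0.16 ]
270 224 [0.441 0.256 0.18 ]
240 224 [0.427 0.257 0.18 ]
310 224 [0.459 0.254 0.181]
front edge cast [0.42990562 0.25829035 0.182     ]
front edge cast [0.45891328 0.25532289 0.182     ]
```

Front edge cast agrees with the cover being centred on the TCP. Lowering to just above the compartment.

Call:
arm_command([
  [1,25,-6,20,0],
  [1,47.5,-10.6,50,0],
  [1,47.5,-10.6,90,0],
  [1,47.5,-10.6,125,0],
  [1,47.5,-10.6,145,0],
  [1,47.5,-10.6,152,0],
  [1,47.5,-10.6,152,0],
  [1,47.5,-10.6,152,0],
  [1,47.5,-10.6,152,0],
])

```text
clock: 6.65
tcp_pos: [0.4346, 0.2739, 0.0488]
orientation: [0.001, 0.742, 0.67, 0.001]
wrist_force: [0.2, 0.5, 0.1]
finger_gap: 0.009
```

```bash
python3 - <<'E'
from h import *
im,d,c=grab('wrist'); cv2.imwrite('pics/w6.png',im); np.savez('w6.npz',im=im,d=d,**c)
s=env.get_state(); print(s['clock'],s['tcp_pos'],s['orientation'],s['finger_gap'],s['wrist_force'])
E
```

```text
6.7 [0.43449919 0.27391568 0.04873212] [5.00144835e-04 7.42314537e-01 6.70050057e-01 1.34146546e-03] 0.009410615796399456 [-0.15282127  0.09924939 -0.95417173]
```

View pics/w6.png

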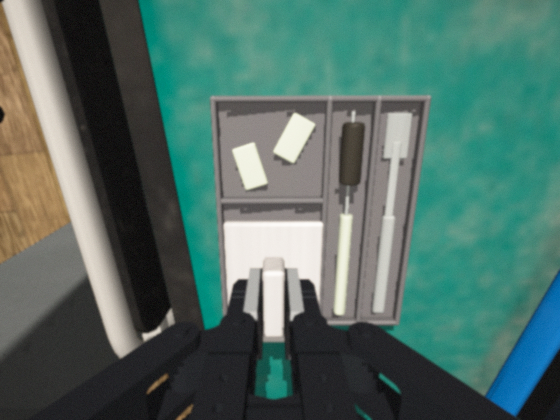

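The plate (225–323) sits centred within the compartment walls (about 221–326). Lowering and releasing.

Call:
arm_command([
  [1,-1,-0.9,10,0],
  [1,-1,-0.9,18,0],
  [1,-1,-0.9,22,0],
  [1,-1,-0.9,23.5,0],
  [1,-1,-0.9,23.5,0],
  [1,-1,-0.9,23.5,0],
])

```text
clock: 7.3
tcp_pos: [0.4316, 0.2724, 0.0255]
orientation: [0.0, 0.742, 0.67, -0.0]
wrist_force: [-6.0, -3.8, 23.0]
finger_gap: 0.0095
```

Call:
arm_command([
  [1,-1,-0.9,-0.5,0],
  [0.72,-1,-0.9,-0.5,0],
  [0.72,-1,-0.9,-0.5,0],
  [0.72,-1,-0.9,-0.5,0],
  [0.72,-1,-0.9,-0.5,0],
])

```text
clock: 7.8
tcp_pos: [0.4327, 0.2721, 0.025]
orientation: [0.001, 0.742, 0.67, 0.001]
wrist_force: [1.3, -0.8, 7.6]
finger_gap: 0.0239
```

```bash
python3 - <<'E'
from h import *
s=env.get_state(); print(s['clock'],s['tcp_pos'],s['finger_gap'],s['wrist_force'])
E
```

```text
7.8 [0.43268726 0.27210794 0.02498893] 0.023889096740121397 [ 1.28312302 -0.81264586  7.56507718]
```

Call:
arm_command([
  [0.72,0,0,-6,0],
  [0.72,0,0,-30,0],
  [0.72,0,0,-70,0],
  [0.6,-20,0,-115,0],
  [0.4,-60,0,-160,0],
  [0.4,-60,0,-170,0],
  [0.4,-60,0,-170,0],
  [0.4,-60,0,-170,0],
])

```text
clock: 8.6
tcp_pos: [0.4249, 0.2121, 0.1937]
orientation: [-0.0, 0.742, 0.67, -0.0]
wrist_force: [-0.1, -0.3, -0.1]
finger_gap: 0.0513
```

```bash
python3 - <<'E'
from h import *
im,d,c=grab('wrist'); cv2.imwrite('pics/w7.png',im); np.savez('w7.npz',im=im,d=d,**c)
s=env.get_state(); print(s['clock'],s['tcp_pos'],s['orientation'],s['finger_gap'])
g=cv2.cvtColor(im,cv2.COLOR_BGR2GRAY); P=pts(d,c)
m=(g>175).astype(np.uint8); n,l,st,ce=cv2.connectedComponentsWithStats(m)
for i in range(1,n):
    if st[i,4]>1500:
        z=P[l==i]; C=cv2.minAreaRect((z[:,:2]*1000).astype(np.float32)); print(st[i],C)
        A=np.c_[z[:,:2],np.ones(len(z))]; sel=z[:,2]<.013
        if sel.sum()>50: print('plane',np.linalg.lstsq(A[sel],z[sel,2],rcond=None)[0], np.median(z[sel,2]))
E
```

```text
8.65 [0.42442136 0.21214996 0.19297596] [-4.84280891e-04  7.42178480e-01  6.70201529e-01 -8.82662938e-04] 0.05123888054101404
[ 113    0   63  233 3497] ((294.7109680175781, 280.8857421875), (13.562458992004395, 245.21603393554688), 2.044854164123535)
plane [ 0.02323281  0.00248565 -0.06456911] -0.05669032122136669
[ 247   90   54   76 3859] ((430.8337097167969, 271.59466552734375), (64.63674926757812, 46.618595123291016), 83.80440521240234)
plane [ 0.00756762 -0.00442843  0.00488679] 0.007031866201343107
[   0  254   61  137 4610] ((nan, nan), (nan, 0.0), nan)
plane [ 0.21602492 -0.05535407 -0.02517058] -0.0009727076737183205
```

View pics/w7.png

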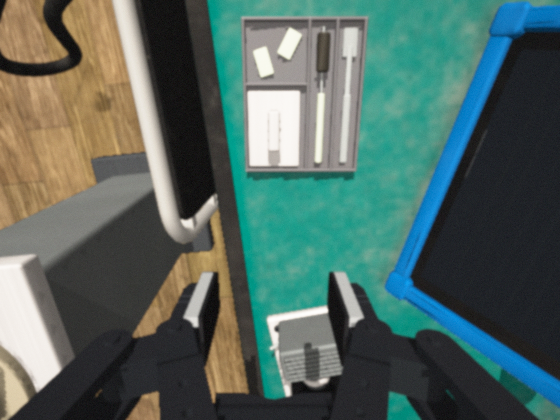

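The cover lies flat in the compartment (plate top 7–8 mm up, level), centred at (431, 272) and clear of the walls. Now to the rack.

Call:
arm_command([
  [0.4,-50,7,-20,0],
  [0.4,-100,14,-57,-0.1],
  [0.4,-150,21,-57,-0.2],
  [0.4,-200,28,-57,-0.348],
  [0.4,-250,35,-57,-0.348],
  [0.4,-300,42,-57,-0.348],
  [0.4,-350,48,-57,-0.348],
  [0.4,-400,55,-57,-0.348],
  [0.4,-440,60,-57,-0.348],
  [0.4,-458,63,-57,-0.348],
  [0.4,-458,63,-57,-0.348],
  [0.4,-458,63,-57,-0.348],
])

```text
clock: 9.85
tcp_pos: [0.4407, -0.2496, 0.249]
orientation: [-0.002, 0.615, 0.788, 0.0]
wrist_force: [0.1, 0.6, -0.1]
finger_gap: 0.0511
```

Call:
arm_command([
  [0.4,0,0,0,0],
  [0.4,0,0,0,0],
  [0.4,0,0,0,0],
])

```text
clock: 10.15
tcp_pos: [0.4414, -0.2487, 0.2513]
orientation: [-0.0, 0.614, 0.789, 0.0]
wrist_force: [1.1, -0.2, -0.0]
finger_gap: 0.0511
```

```bash
python3 - <<'E'
from h import *
im,d,c=grab('wrist'); cv2.imwrite('pics/w8.png',im); np.savez('w8.npz',im=im,d=d,**c)
s=env.get_state(); print(s['clock'],s['tcp_pos'],s['orientation'],s['finger_gap'])
E
```

```text
10.2 [ 0.44139226 -0.24889207  0.25147458] [1.46689851e-04 6.14329405e-01 7.89049657e-01 2.18054185e-07] 0.050818390244314705
```

View pics/w8.png

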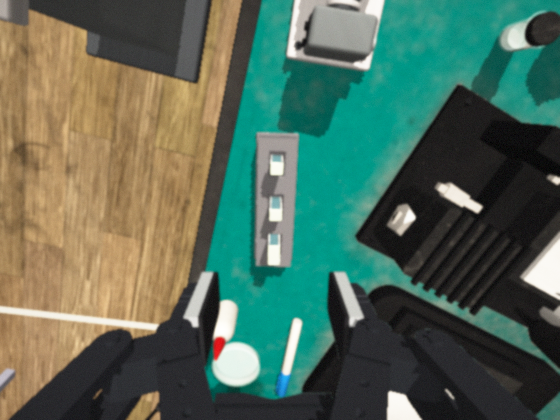

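The rack is at (257–298, 132–268) with cells at (277,163), (275,208) and (274,248); the lowest looks longest. Measuring.

```bash
python3 - <<'E'
from h import *
f=np.load('w8.npz'); im=f['im']; P=pts(f['d'],f)
hsv=cv2.cvtColor(im,cv2.COLOR_BGR2HSV); g=cv2.cvtColor(im,cv2.COLOR_BGR2GRAY)
roi=np.zeros(g.shape,np.uint8); roi[125:278,245:310]=1
m=((hsv[...,1]<75)&(g>85)).astype(np.uint8)*roi; m=cv2.morphologyEx(m,cv2.MORPH_CLOSE,np.ones((7,7)))
C=max(cv2.findContours(m,0,1)[0],key=cv2.contourArea)
W=lambda C,z:(np.array([ray(u,v,z,f)[:2] for u,v in C[:,0]])*1000).astype(np.float32)
print('rack',cv2.boundingRect(C),cv2.minAreaRect(W(C,.026)))
w=((g>195)*roi).astype(np.uint8)
for c in cv2.findContours(w,0,1)[0]:
    if cv2.contourArea(c)>40: print('lid',cv2.boundingRect(c),cv2.minAreaRect(W(c,.056)))
hi=((P[...,2]>.045)&(roi>0)).astype(np.uint8); n,l,st,ce=cv2.connectedComponentsWithStats(hi)
for i in range(1,n):
    if st[i,4]>30: z=P[l==i]; print('hi',st[i],np.round(np.nanmedian(z,0),4),cv2.minAreaRect((z[:,:2]*1000).astype(np.float32)))
o=cv2.resize(im[125:275,240:320],None,fx=4,fy=4,interpolation=cv2.INTER_CUBIC); cv2.imwrite('pics/w8c.png',o)
E
```

```text
rack (254, 132, 45, 135) ((448.3433532714844, -269.3185119628906), (43.002662658691406, 151.18988037109375), 12.323931694030762)
lid (268, 235, 13, 30) ((457.7976989746094, -309.1641845703125), (12.658696174621582, 33.09899139404297), 14.285066604614258)
lid (269, 202, 13, 19) ((448.25439453125, -267.9126892089844), (12.094398498535156, 18.96584129333496), 14.713138580322266)
lid (270, 157, 14, 18) ((438.29547119140625, -223.13430786132812), (12.464999198913574, 16.350095748901367), 14.282782554626465)
hi [271 161  13  15 180] [ 0.4393 -0.2252  0.0549] ((439.6598205566406, -226.3890380859375), (11.732221603393555, 12.722574234008789), 13.956450462341309)
hi [270 207  12  15 167] [ 0.4498 -0.2709  0.0546] ((450.0135192871094, -272.58642578125), (11.301887512207031, 12.895406723022461), 13.779302597045898)
hi [268 242  12  23 263] [ 0.4586 -0.3141  0.0547] ((458.88232421875, -315.50701904296875), (11.691530227661133, 21.97454261779785), 14.267783164978027)
```

Call:
arm_command([
  [0.4,-40,0.7,30,0],
  [0.4,-68.4,0.7,70,0],
  [0.4,-68.4,0.7,110,0],
  [0.4,-68.4,0.7,138,0],
  [0.4,-68.4,0.7,141,0],
  [0.4,-68.4,0.7,141,0],
  [0.4,-68.4,0.7,141,0],
  [0.4,-68.4,0.7,141,0],
])

```text
clock: 11.0
tcp_pos: [0.4598, -0.317, 0.1126]
orientation: [0.002, 0.615, 0.789, -0.0]
wrist_force: [-0.1, -0.1, -0.3]
finger_gap: 0.0514
```

```bash
python3 - <<'E'
from h import *
im,d,c=grab('wrist'); cv2.imwrite('pics/w9.png',im); np.savez('w9.npz',im=im,d=d,**c); P=pts(d,c)
s=env.get_state(); print(s['clock'],s['tcp_pos'],s['orientation'],s['finger_gap'])
hi=((P[...,2]>.047)&(P[...,2]<.062)).astype(np.uint8); hi[:,:200]=0;hi[:,350:]=0
n,l,st,ce=cv2.connectedComponentsWithStats(hi)
for i in range(1,n):
    if st[i,4]>100: z=P[l==i]; print('hi',st[i],np.round(np.nanmedian(z,0),4),cv2.minAreaRect((z[:,:2]*1000).astype(np.float32)))
E
```

```text
11.05 [ 0.45962995 -0.31688505  0.11237208] [ 1.88202570e-03  6.14868238e-01  7.88627585e-01 -1.99498827e-04] 0.05141059861618128
hi [265  70  25  27 643] [ 0.4391 -0.2265  0.0549] ((439.26165771484375, -226.4663848876953), (12.310840606689453, 12.427699089050293), 13.808277130126953)
hi [264 162  23  25 535] [ 0.4496 -0.2715  0.0549] ((449.957763671875, -272.4600524902344), (12.327056884765625, 12.733481407165527), 14.164220809936523)
hi [262 227  21  39 795] [ 0.4587 -0.3141  0.0548] ((459.1256408691406, -315.821044921875), (12.071746826171875, 22.633018493652344), 13.972212791442871)
```

View pics/w9.png

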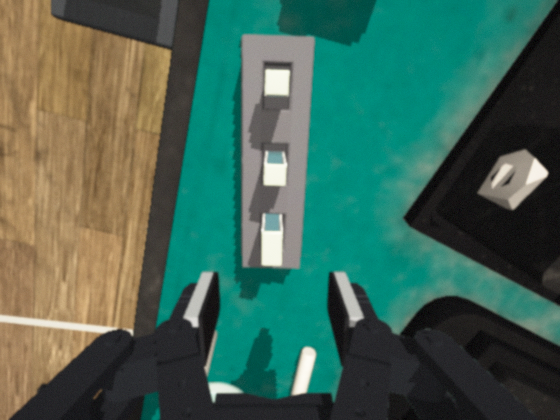

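The long cell's lid is at (272,240), midway between the pads, with its window face toward the camera (+y). Tool yaw matches (14.1° against 14.0°). Lowering and gripping the frosted faces, tips about 27 mm above the cell's bottom.

Call:
arm_command([
  [0.4,1.3,-0.2,30,0],
  [0.4,1.3,-0.2,52,0],
  [0.4,1.3,-0.2,60.4,0],
  [0.4,1.3,-0.2,60.4,0],
  [0.4,1.3,-0.2,60.4,0],
  [1,1.3,-0.2,60.4,0],
  [1,1.3,-0.2,60.4,0],
  [1,1.3,-0.2,60.4,0],
  [1,1.3,-0.2,60.4,0],
  [1,1.3,-0.2,60.4,0],
  [1,1.3,-0.2,60.4,0],
], squeeze=40)

```text
clock: 12.15
tcp_pos: [0.4586, -0.3155, 0.0509]
orientation: [0.001, 0.615, 0.789, -0.0]
wrist_force: [-1.0, 0.2, 6.2]
finger_gap: 0.0111
```

Call:
arm_command([
  [1,0,0,-10,0],
  [1,0,0,-30,0],
  [1,0,0,-65,0],
  [1,0,0,-100,0],
  [1,40,9,-110,0.05],
  [1,85,20,-110,0.134],
  [1,130,30,-110,0.134],
  [1,175,40,-110,0.134],
  [1,210,48,-110,0.134],
  [1,219,50.5,-110,0.134],
  [1,219,50.5,-110,0.134],
  [1,219,50.5,-110,0.134],
])

```text
clock: 13.35
tcp_pos: [0.4541, -0.0909, 0.1602]
orientation: [0.001, 0.666, 0.746, -0.0]
wrist_force: [0.8, -0.4, -0.6]
finger_gap: 0.0117
```

Call:
arm_command([
  [1,0,0,0,0],
  [1,0,0,0,0],
  [1,0,0,0,0],
])

```text
clock: 13.65
tcp_pos: [0.4537, -0.0911, 0.1598]
orientation: [-0.0, 0.667, 0.745, -0.0]
wrist_force: [0.4, -0.2, -0.4]
finger_gap: 0.0118
```

```bash
python3 - <<'E'
from h import *
im,d,c=grab('wrist'); cv2.imwrite('pics/w10.png',im); np.savez('w10.npz',im=im,d=d,**c); P=pts(d,c)
s=env.get_state(); print(s['clock'],s['tcp_pos'],s['orientation'],s['finger_gap'],s['wrist_force'])
o=cv2.resize(im[130:350,180:360],None,fx=2.7,fy=2.7,interpolation=cv2.INTER_CUBIC); cv2.imwrite('pics/w10c.png',o)
E
```

```text
13.7 [ 0.45365718 -0.09097802  0.15973446] [-9.82966003e-05  6.66946731e-01  7.45105389e-01 -9.29901668e-05] 0.011553605372882478 [-0.6561269   0.14563385  0.3754522 ]
```

```bash
python3 - <<'E'
from h import *
f=np.load('w10.npz'); im=f['im']; P=pts(f['d'],f); g=cv2.cvtColor(im,cv2.COLOR_BGR2GRAY)
a=np.deg2rad(6.4); R=np.array([[np.cos(a),np.sin(a)],[-np.sin(a),np.cos(a)]])
L=(P[...,:2]*1000-[454.2,-20.2])@R.T; z=P[...,2]*1000
near=(abs(L[...,0])<24)&(abs(L[...,1])<34)&(z<70)
print('deck z',np.nanmedian(z[near]))
h=near&(z<52); print('hole',h.sum()); 
if h.sum()>5:
  print('hole pct x',np.percentile(L[h][:,0],[1,5,50,95,99]),'y',np.percentile(L[h][:,1],[1,5,50,95,99]),'z',np.percentile(z[h],[2,50,98]))
  v,u=np.where(h); print(u.min(),u.max(),v.min(),v.max())
ys,xs=np.where(near); print('deck px',xs.min(),xs.max(),ys.min(),ys.max())
v0=int(np.median(np.where(h)[0])) if h.any() else 200
print(v0,g[v0,215:330].tolist()); u0=int(np.median(np.where(h)[1])) if h.any() else 270
print(u0,g[ys.min()-5:ys.max()+5,u0].tolist())
# cell in hand, tool frame
s=env.get_state(); from scipy.spatial.transform import Rotation as Ro
q=s['orientation']; Rt=Ro.from_quat([q[1],q[2],q[3],q[0]]).as_matrix()
T=(P-s['tcp_pos'])@Rt*1000
c=(abs(T[...,0])<20)&(abs(T[...,1])<9)&(T[...,2]>-15)&(T[...,2]<50)
print('cell pts',c.sum()); 
for lo in range(-12,48,6):
  k=c&(T[...,2]>=lo)&(T[...,2]<lo+6); 
  if k.sum()>8: print(lo,k.sum(),np.percentile(T[k][:,0],[5,50,95]).round(1),np.percentile(T[k][:,1],[2,50,98]).round(1),[int(np.median(w)) for w in np.where(k)],im[k].mean(0).round())
E
```

```text
deck z 54.85642326524841
hole 1018
hole pct x [-7.77563255 -7.09307189  1.10213542  8.02417259  9.33913197] y [-14.62777878 -13.44264089  -1.40561205  11.21546983  13.1037594 ] z [11.69135283 43.13005695 51.92265715]
272 305 98 146
deck px 249 325 66 174
124 [127, 127, 128, 125, 129, 128, 125, 127, 127, 121, 123, 124, 121, 124, 122, 140, 183, 229, 244, 249, 250, 250, 248, 240, 218, 196, 189, 181, 148, 88, 43, 33, 29, 30, 36, 36, 35, 38, 35, 36, 36, 37, 36, 35, 34, 34, 36, 34, 35, 37, 38, 38, 35, 39, 39, 33, 27, 18, 31, 59, 112, 136, 120, 103, 97, 97, 101, 98, 95, 98, 97, 99, 95, 94, 97, 97, 95, 85, 70, 43, 27, 20, 19, 21, 29, 27, 22, 26, 30, 34, 35, 37, 36, 35, 36, 34, 34, 37, 37, 35, 38, 37, 32, 38, 34, 30, 34, 36, 32, 30, 23, 27, 34, 90, 178]
287 [74, 60, 51, 41, 28, 23, 23, 24, 28, 29, 31, 39, 39, 40, 42, 40, 39, 36, 38, 37, 40, 39, 40, 37, 39, 40, 39, 39, 37, 38, 35, 42, 35, 36, 40, 38, 42, 39, 30, 19, 18, 22, 28, 61, 97, 104, 86, 63, 60, 59, 57, 60, 59, 59, 58, 62, 68, 78, 91, 101, 97, 100, 97, 95, 98, 95, 96, 97, 97, 96, 95, 99, 96, 94, 95, 97, 93, 84, 66, 38, 23, 29, 34, 34, 36, 35, 39, 38, 38, 38, 35, 35, 35, 37, 29, 32, 30, 33, 25, 31, 30, 33, 30, 32, 32, 29, 33, 33, 31, 30, 29, 36, 30, 29, 33, 35, 35, 35]
cell pts 3098
-12 189 [ 2.4 11.1 11.8] [-8.8 -5.5  8.8] [298, 259] [124. 131. 131.]
-6 1470 [-10.1   1.9  11.1] [-7.2  0.1  7.4] [309, 273] [212. 224. 222.]
0 309 [ 9.5 10.3 11.6] [-8.6  0.1  8.6] [282, 273] [174. 177. 154.]
6 262 [ 9.5 10.2 11.6] [-8.5  0.1  8.6] [276, 273] [170. 172. 151.]
12 190 [ 9.6 10.1 11.3] [-8.2  0.3  8. ] [270, 273] [176. 177. 148.]
18 149 [ 9.6 10.  10.4] [-5.7  0.1  6.3] [264, 273] [192. 193. 160.]
24 137 [ 9.5 10.  10.5] [-5.6  0.6  6.2] [259, 274] [189. 191. 156.]
30 118 [ 9.6 10.  10.4] [-5.6  0.   6.2] [253, 273] [191. 193. 158.]
36 109 [ 9.6 10.  10.4] [-5.8  0.6  6.4] [248, 274] [185. 188. 157.]
42 37 [ 9.6  9.9 10.4] [-5.6  0.   6. ] [245, 273] [188. 192. 171.]
```

```bash
python3 - <<'E'
from h import *
f=np.load('w10.npz'); im=f['im']; g=cv2.cvtColor(im,cv2.COLOR_BGR2GRAY); P=pts(f['d'],f)
W=lambda C,z:(np.array([ray(u,v,z,f)[:2] for u,v in C[:,0]])*1000).astype(np.float32)
G=cv2.resize(g,None,fx=4,fy=4,interpolation=cv2.INTER_CUBIC); 
m=(G>55).astype(np.uint8); n,l,st,ce=cv2.connectedComponentsWithStats(m); k=l[124*4,287*4]; print(st[k]/4)
C=max(cv2.findContours((l==k).astype(np.uint8),0,1)[0],key=cv2.contourArea).astype(float)/4-.375
for z in (.044,.052,.056): print('well',z,cv2.minAreaRect(W(C,z)))
print('z in',np.round(P[115:140:6,276:294:4,2]*1000,0).tolist())
# block top outline (dark region incl. hole)
d=(G<62).astype(np.uint8); d[l==k]=1; d=cv2.morphologyEx(d,cv2.MORPH_OPEN,np.ones((25,25)));n,l2,st2,_=cv2.connectedComponentsWithStats(d); k2=l2[124*4,260*4]; print(st2[k2]/4)
C2=max(cv2.findContours((l2==k2).astype(np.uint8),0,1)[0],key=cv2.contourArea).astype(float)/4-.375
print('block',cv2.minAreaRect(W(C2,.06)))
s=env.get_state(); print(s['tcp_pos'],s['orientation'])
E
```

```text
[ 274.25  104.25   20.75   35.75 2748.25]
well 0.044 ((453.4810485839844, -20.219505310058594), (14.250593185424805, 23.592100143432617), 6.397573471069336)
well 0.052 ((453.1806640625, -19.772859573364258), (13.776214599609375, 22.8067626953125), 6.397588729858398)
well 0.056 ((453.030517578125, -19.549537658691406), (13.538994789123535, 22.414093017578125), 6.397615432739258)
z in [[12.0, 44.0, 43.0, 43.0, 43.0], [13.0, 44.0, 42.0, 42.0, 43.0], [13.0, 42.0, 43.0, 42.0, 43.0], [12.0, 44.0, 43.0, 42.0, 42.0], [26.0, 43.0, 43.0, 42.0, 43.0]]
[  244.25    61.      87.25   126.25 40039.75]
block ((454.45489501953125, -22.57558822631836), (53.60704803466797, 78.607421875), 5.8371052742004395)
[ 0.45365718 -0.09097802  0.15973446] [-9.82966003e-05  6.66946731e-01  7.45105389e-01 -9.29901668e-05]
```

Call:
arm_command([
  [1,35,4,0,0],
  [1,71.7,7.4,0,0],
  [1,71.7,7.4,20,0],
  [1,71.7,7.4,40,0],
  [1,71.7,7.4,52,0],
  [1,71.7,7.4,54,0],
  [1,71.7,7.4,54,0],
  [1,71.7,7.4,54,0],
])

```text
clock: 14.5
tcp_pos: [0.4536, -0.0185, 0.1065]
orientation: [0.0, 0.667, 0.745, 0.0]
wrist_force: [-0.4, -0.4, 0.2]
finger_gap: 0.0112
```

```bash
cat > chk.py <<'E'
from h import *
from scipy.spatial.transform import Rotation as Ro
s=env.get_state(); im,d,c=grab('wrist'); P=pts(d,c); q=s['orientation']; Rt=Ro.from_quat([q[1],q[2],q[3],q[0]]).as_matrix()
T=(P-s['tcp_pos'])@Rt*1000
k=(abs(T[...,0])<20)&(abs(T[...,1])<5)&(T[...,2]>2)&(T[...,2]<25)&(T[...,0]>8)
lid=(abs(T[...,0])<9)&(abs(T[...,1])<5)&(T[...,2]>-15)&(T[...,2]<3)
print(s['clock'],s['tcp_pos'].round(4),q.round(4),s['wrist_force'].round(1),s['ft_torque'].round(2),s['finger_gap'],'front',np.median(T[k][:,0]) if k.any() else None,'lid z',np.median(T[lid][:,2]) if lid.any() else None)
E
python3 chk.py
```

```text
14.5 [ 0.4536 -0.0185  0.1065] [5.000e-04 6.666e-01 7.454e-01 2.000e-04] [-0.4 -0.4  0.2] [ 0.01 -0.01 -0.02] 0.011175028517302768 front 10.176575873086575 lid z -4.098817506270157
```

Call:
arm_command([
  [1,-0.3,-0.5,3,0],
  [1,-0.3,-0.5,6,0],
  [1,-0.3,-0.5,9,0],
  [1,-0.3,-0.5,12,0],
  [1,-0.3,-0.5,15,0],
  [1,-0.3,-0.5,16,0],
  [1,-0.3,-0.5,16,0],
  [1,-0.3,-0.5,16,0],
])

```text
clock: 15.35
tcp_pos: [0.4533, -0.0191, 0.09]
orientation: [0.001, 0.667, 0.745, -0.0]
wrist_force: [3.0, -4.0, -0.2]
finger_gap: 0.0116
```

```bash
python3 chk.py
```

```text
15.35 [ 0.4533 -0.0191  0.09  ] [ 9.000e-04  6.666e-01  7.455e-01 -1.000e-04] [ 3.  -4.  -0.2] [-1.07 -0.56  0.  ] 0.0115784558374443 front 10.135125933727819 lid z -4.1348340234230285
```

The cell has entered the well with slight side contact (3, −4 N); easing off that way and going on down.

Call:
arm_command([
  [1,-0.7,0.4,0,0],
  [1,-0.7,0.4,2,0],
  [1,-0.7,0.4,4,0],
  [1,-0.7,0.4,6,0],
  [1,-0.7,0.4,8,0],
  [1,-0.7,0.4,9,0],
  [1,-0.7,0.4,9,0],
  [1,-0.7,0.4,9,0],
])

```text
clock: 16.2
tcp_pos: [0.4534, -0.0193, 0.081]
orientation: [0.0, 0.666, 0.746, 0.0]
wrist_force: [1.8, -3.4, 3.4]
finger_gap: 0.0115
```

```bash
python3 chk.py
```

```text
16.2 [ 0.4534 -0.0193  0.081 ] [4.000e-04 6.664e-01 7.456e-01 1.000e-04] [ 1.8 -3.4  3.4] [-0.82 -0.39 -0.02] 0.011456425021612789 front 10.159098353313576 lid z -4.130949599123248
```

Call:
arm_command([
  [1,-0.6,0.3,1,0],
  [1,-0.6,0.3,2,0],
  [1,-0.6,0.3,3,0],
  [1,-0.6,0.3,3.5,0],
  [1,-0.6,0.3,3.5,0],
  [1,-0.6,0.3,3.5,0],
])

```text
clock: 16.85
tcp_pos: [0.4534, -0.0194, 0.0774]
orientation: [-0.0, 0.666, 0.746, 0.0]
wrist_force: [2.2, -1.3, 4.6]
finger_gap: 0.0112
```

```bash
python3 chk.py
```

```text
16.85 [ 0.4534 -0.0194  0.0774] [-2.000e-04  6.663e-01  7.457e-01  3.000e-04] [ 2.2 -1.3  4.6] [-0.4  -0.35 -0.01] 0.011236777907525239 front 10.429838038061614 lid z -4.086315171471287
```

Not yet on a hard stop; pressing on in small steps until the force climbs.

Call:
arm_command([
  [1,-0.2,0.3,0.5,0],
  [1,-0.2,0.3,1,0],
  [1,-0.2,0.3,1,0],
  [1,-0.2,0.3,1,0],
])

```text
clock: 17.3
tcp_pos: [0.4535, -0.0194, 0.0768]
orientation: [-0.0, 0.666, 0.746, 0.0]
wrist_force: [-0.4, -0.6, 10.0]
finger_gap: 0.0112
```

```bash
python3 chk.py
```

```text
17.3 [ 0.4535 -0.0194  0.0768] [-4.000e-04  6.663e-01  7.457e-01  3.000e-04] [-0.4 -0.6 10. ] [-0.07  0.18 -0.01] 0.011179761968736626 front 10.398574363135968 lid z -4.122164820708262
```

Call:
arm_command([
  [1,0,0,0.5,0],
  [1,0,0,0.5,0],
  [1,0,0,0.5,0],
  [1,0,0,0.5,0],
  [1,0,0,0.5,0],
])

```text
clock: 17.85
tcp_pos: [0.4535, -0.0194, 0.0767]
orientation: [-0.0, 0.666, 0.746, 0.0]
wrist_force: [-2.1, -0.1, 14.7]
finger_gap: 0.0116
```

```bash
python3 chk.py
```

```text
17.85 [ 0.4535 -0.0194  0.0767] [-2.000e-04  6.663e-01  7.457e-01  3.000e-04] [-2.1 -0.1 14.7] [-0.04  0.48 -0.02] 0.01161974182052196 front 10.437209782219636 lid z -4.161228085321073
```

```bash
python3 -c "
from workcell import env
env.hand_in(); s=env.get_state(); print(s['clock'],s['tcp_pos'],s['wrist_force'])"
```

```text
the job is handed in; nothing more can be done
the job is handed in; nothing more can be done
```

I laid the cover in the tray's empty compartment and let it go. The long cell is now in the well, still gripped by its frosted faces and pressed down against the spring. I handed the job in at about 18 s.

- **Cover:** after release it lay flat, with its top 7–8 mm up and level. It sat about 2.5 mm off centre towards −x, inside the ±3 mm play.
- **Cell:** the last commanded 0.5 mm moved it only about 0.1 mm while the push rose from 10 to 15 N, so it is on a hard stop. Its bottom works out at about 34 mm up, which is 22 mm below the deck. It did not slip in the grip, and the fingertips were about 26 mm above its bottom.
- **Forces:** setting the cover down briefly gave 23 N at the wrist, and going into the well gave side forces of 3–4 N. I eased those off, and about 2 N remained at the end.
- **What I could not check:** the picture limit ran out before the insertion, so I judged that part from depth and force readings, not by eye. The finger gap read 11–12 mm on the 12.5 mm cell and about 9 mm on the 10 mm rib, so that reading runs about 1 mm low.

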